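# Hold the clip open over the sign card

## Robot

A 6-joint arm with a two-finger parallel gripper is mounted at the origin on the work surface. World frame = base frame: x ahead of the robot, y to its left, z up, the work surface at z = 0. Lengths are in m, angles in rad, forces in N, time in s.
With the tool pointing down it reaches from about 0.35 to 0.8 m from the base axis. Payload 7.3 kg.
Tool frame: the origin (TCP) lies between the finger pads; the fingertips stand 25 mm ahead of it and the grasp point (between the pads) lies 6 mm ahead of it (r.tip_extent is the distance from the TCP to the fingertips, in m); z points along the fingers, y is the line along which they close (so a half turn about z gives the same grasp; the last joint's range is limited). The gripper opens to 85 mm and grips with 20 to 120 N. Pads are 22 mm wide; open, the fingers measure 114 mm over their backs; the gripper's body (76 mm by 85 mm) begins 54 mm behind the grasp point. The pads swing forward as they close: fully open they stand 13 mm farther back than shut.
Start: joints at [1.058, 0.342, 1.524, -0, 1.275, -0.146], TCP at [0.188, 0.49, 0.256] pointing down, gripper open.
Joint ranges: [-2.53, 2.53], [-0.77, 2.02], [0.04, 2.7], [-1, 4.14], [0.28, 2.66], [-3.11, 3.11]. Speed limits (rad/s): [2.57, 2.57, 3.14, 3.14, 3.14, 3.14].

## Interface

Orientations are given as a unit quaternion [x, y, z, w].
In Python, from workcell import r, command_gripper, optics gives the robot as it stands. The module is installed in compiled form; this text tells all that it offers. Calls block until the motion is done:
- r.reach(position, orientation): joint-space move of the TCP to a pose.
- r.move_straight(position, orientation=None, speed=0.15, max_force=None): straight line of the TCP; orientation=None keeps the orientation; speed is the mean speed in m/s. With max_force (N) it stops when the force on the tool has changed by that much, and returns True; else False.
- r.movej(angles): joint-space move.
- command_gripper(opening, force=None): finger opening in m; force is the grip in N (None keeps the last); returns when the fingers have stopped.
- r.hold(seconds).
- r.solve_ik(position, orientation): joint angles nearest the present ones, or None.
- r.read_state(): the state.
- optics.get_image(name): name is "scene" or "top"; returns (picture, depth): 480x640x3 uint8, red, green, blue; 480x640 float32, m along the optical axis (not along the pixel's ray), 0 where there is no reading.
- optics.camera_model(name): a dict with "K" (3x3 intrinsics, pixels), "R" (3x3) and "t" (3): a world point X has camera coordinates R X + t. Camera axes: x right, y down, z forward; pixel columns grow to the right and rows downward; lengths in m; the calibration is good to about 2 mm. A picture is of the moment at which its call begins. camera_model takes no time and is no camera call.
A pose or a line that the arm cannot do raises r.PlanningError and nothing moves.
- r.finish_job(): hands the job in; it is judged then, once.
The state is a dict: "time_s": time; "joint_positions": joint angles; "dq": joint speeds; "tau": joint torques, N m; "eef_pos": TCP position; "eef_rot": TCP orientation; "contact_force": force on the tool from outside, world axes, zero at the start; "torque": the same for the moment, N m; "grip_width": finger opening in m; "grip_force": force on a finger pad.
Only numpy, scipy, OpenCV 4.12 (cv2) and the standard library are available. Lean on these libraries where they do the work, as an engineer would, in place of code of your own. Each camera call takes 0.05 s, during which the arm holds its last target. There are 200 camera calls.

## Task

At the drinks station, push the green slide of the card dispenser fully home so that it feeds the yellow sign card out along the ledge. Then take the red spring clip by its two tails, squeeze it fully open, lift it out of its cradle and hold it upright and gaping astride the top edge of the fed-out part of the card, in line with the card, with the edge well inside the mouth and the clip touching neither card nor dispenser, so that a colleague can tuck a slip in. Finish while holding the clip there, still squeezed open, with the card left standing on its ledge and the other things left where they stand.

Things in the scene. Friction and masses are not known exactly. Their poses are not given: they have to be found in the camera images.
- dispenser: Fixed: black base 56 mm (x) by 233 mm (y), 12 mm thick, with an upright aluminium hood 18 mm wide (x), from y = -110 to 0 mm, up to 98 mm high. Origin on the work surface under the middle of the hood's mouth; x across, z up, +y is the direction in which the card is fed out. Beyond the mouth the base is an open ledge 68 mm long, ending in a lip 8 mm high.
- slide (a joint): Spring-loaded slide of the dispenser: 0 m at rest, 0.055 m pushed fully home (along the dispenser's +y). It takes about 2 N to start and 6.5 N at full stroke, and springs back when let go; the card stays out.
- slide_face (a point): Middle of the outer face (facing the dispenser's -y) of the slide's green push plate, an upright plate 40 mm wide (x), 66 mm high (from 20 to 86 mm above the work surface) and 8 mm thick; it moves with the slide. At rest it is 175 mm behind the hood's mouth.
- card: Yellow rigid plastic sign card with a blue drop on it, 100 mm long (y), 75 mm high (z), 4 mm thick (x), loose, about 50 g, standing on edge in the dispenser on its 12 mm base. Origin at the centre of its underside; +y is the feed direction. At the start it shows only 5 mm out of the hood's mouth; fed out, it shows about 58 mm.
- card_edge (a point): Point in the middle of the card's thickness on its top edge, 28 mm behind its leading end: the middle of the part that is open once the card is fed out.
- clip: Red spring clip, about 75 g, 83 mm high, loose. Origin on its axle, a square steel bar 64 mm long (x) and 8 mm thick; z up towards the tails, y the direction in which it is squeezed. Jaws 36 mm wide (x) reach 45 mm below the axle at rest, 42 mm when open.
- clip_grip (a point): Middle between the clip's two red tails, 24 mm above the axle: where to grip. The tails, 28 mm wide (x), reach 38 mm above the axle: at rest they lean apart, 52 mm over their tops; squeezed fully they stand parallel, 30 mm over their outer faces. Axes as the clip's.
- clip_mouth (a point): Middle between the jaw lips when open, 42 mm below the axle. Axes as the clip's.
- clip_jaw (a joint): How far each half of the clip has turned: 0 rad closed (lips 2 mm apart), 0.32 rad fully squeezed, on a stop (lips 28 mm apart; the mouth narrows towards the axle). Squeezing the tails parts the jaws: about 3 N starts it, 10 N at clip_grip opens it fully.
- cradle: Fixed pale wooden cradle, foot 8 mm thick, 86 mm (x) by 60 mm (y). Two posts, inner faces 46 mm apart in x, 24 mm wide (y), 74 mm high, hold the ends of the clip's axle in 12 mm wide open-topped notches, axle 70 mm up, jaws hanging free between them. Origin under its middle on the work surface; the clip starts with its axes. Lift over 10 mm to free it.
- mug: blue ceramic mug, 74 mm across, 85 mm high, bystander; origin at the centre of its underside.
- syrup: amber bottle, 60 mm across, 190 mm high, bystander; origin at the centre of its underside.
- sugar: glass jar with steel lid, 70 mm across, 100 mm high, bystander; origin at the centre of its underside.
- cup: clear plastic cup, 68 mm across, 100 mm high, bystander; origin at the centre of its underside.
- creamer: small white ceramic pot, 52 mm across, 60 mm high, bystander; origin at the centre of its underside.
- straws: clear cup with straws, 68 mm across, 150 mm high over the straws, bystander; origin at the centre of its underside.
There are look-alikes about, which are no part of the job. Of the things shaped like the clip, the red one is meant. There is more than one size of the dispenser; the one meant has the size given above.

How it is judged:
On the way, in this order (a step that is already met when the one before it is completed fails the run):
1. the slide has been pushed fully home and the card stands fed out (value of joint slide above 0.05 m and y of card in the frame of dispenser between -0.002 and 0.03 m and z of card in the frame of dispenser between 0.007 and 0.018 m and angle between card's own z axis and vertical below 0.1 rad), for 0.05 s.
2. the clip is squeezed open and lifted clear of its cradle by the fingers (value of joint clip_jaw above 0.2 rad and z of clip in the frame of cradle above 0.085 m and contact force between clip and cradle below 0.05 N and contact force between the fingers and clip above 2 N), for 0.2 s.
At the end, for the whole second after the job is handed in: Fingers hold the clip, halves over 0.26 rad, upright and along the card to 0.2 rad, mouth 6 to 30 mm below the card's top edge, within 8 mm of mid-plane, 20 mm lengthwise of card_edge, still, touching neither; card upright on its base, centre -2 to 30 mm past the mouth (value of joint clip_jaw above 0.26 rad and contact force between the fingers and clip above 2 N and z of clip_mouth in the frame of card_edge between -0.03 and -0.006 m and x of clip_mouth in the frame of card_edge between -0.008 and 0.008 m and y of clip_mouth in the frame of card_edge between -0.02 and 0.02 m and angle between the x axis of clip and the y axis of card, either way round below 0.2 rad and angle between clip's own z axis and vertical below 0.2 rad and contact force between clip and card below 0.2 N and contact force between clip and dispenser below 0.2 N and linear speed of clip below 0.03 m/s and y of card in the frame of dispenser between -0.002 and 0.03 m and z of card in the frame of dispenser between 0.007 and 0.018 m and angle between card's own z axis and vertical below 0.1 rad); the arm keeps its last pose, push and grip.
It fails at once if a bystander is shoved more than 30 mm or knocked over (distance of any of mug, syrup, sugar, cup, creamer, straws from where it was at the start of the episode above 0.03 m or angle between any of mug, syrup, sugar, cup, creamer, straws's own z axis and vertical above 0.5 rad).
It also fails if it takes over 54 s, if anything falls off the work surface, if the arm or the gripper's body presses on something with over 40 N, if the wrist force passes 120 N, or if a joint passes its speed limit or range.

## Working session

There is one attempt and no reset: what is moved stays moved. The work goes in short steps, each a Python script; the robot and the scene stay as the last script left them, time stands still between calls to the robot, and variables do not carry over. Pictures are saved under pics/ and viewed, at most 10 in all, crops included, and the job is handed in when it is done.

```bash
mkdir -p pics; python3 - <<'E'
from workcell import r, optics
import cv2,numpy as np
for n in("scene","top"):
    p,d=optics.get_image(n); cv2.imwrite(f"pics/{n}0.png",p[:,:,::-1]); np.save(f"pics/{n}0.npy",d)
    m=optics.camera_model(n); print(n,m["K"],m["R"],m["t"])
print(r.read_state()["eef_rot"],r.tip_extent)
E
```

```text
scene [[459.7825064   0.        323.7190341]
 [  0.        459.7825064 234.8211114]
 [  0.          0.          1.       ]] [[-0.15869681  0.98723557 -0.01346314]
 [ 0.73749111  0.10946251 -0.6664269 ]
 [-0.65644663 -0.11568877 -0.74544881]] [ 0.12637328 -0.32460093  1.34974948]
top [[450.67804924   0.         327.9372317 ]
 [  0.         450.67804924 238.57606274]
 [  0.           0.           1.        ]] [[ 0.01902268 -0.99979737  0.00658427]
 [-0.99245631 -0.01967992 -0.12100897]
 [ 0.12111403 -0.00423268 -0.99262958]] [-0.0782798   0.55985374  0.90074885]
[ 1.82392911e-01  9.83225484e-01 -6.53204700e-04 -2.17706063e-04] 0.025
```

View pics/scene0.png

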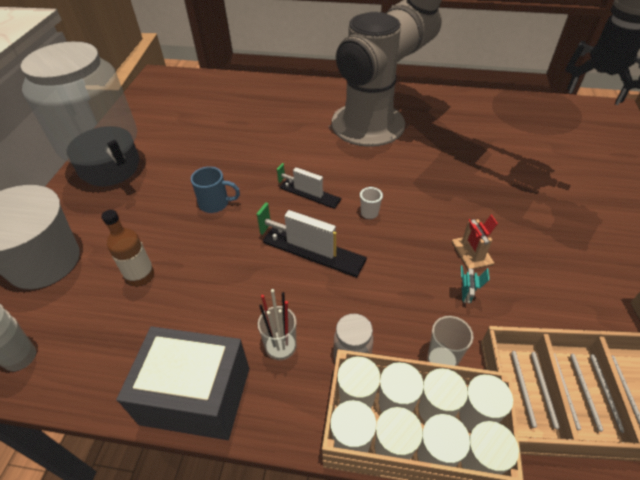

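View pics/top0.png

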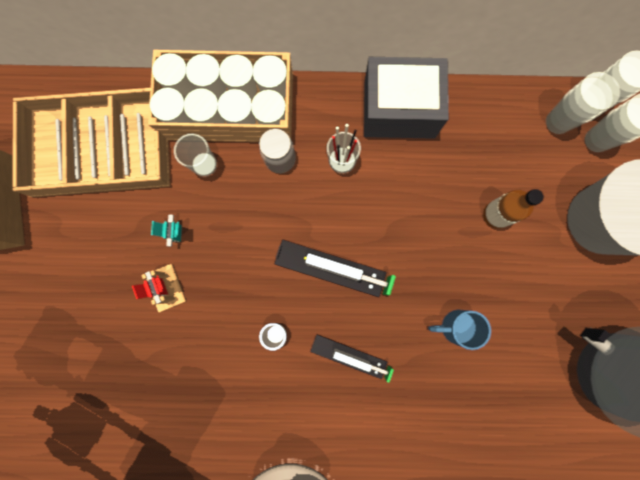

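The scene shows two dispensers. The big one is at top (335,268), with its green plate at (391,285), and it feeds leftwards, which is +y. The red clip in its wooden cradle is at top (155,288), and there is a teal decoy at (167,230). Next I'll fit poses from the depth images.

```bash
cat > h.py <<'E'
import cv2,numpy as np
from workcell import r,optics,command_gripper
def cloud(n,d):
    m=optics.camera_model(n);v,u=np.mgrid[:480,:640]
    K=m["K"];c=np.stack([(u-K[0,2])/K[0,0]*d,(v-K[1,2])/K[1,1]*d,d],-1)
    P=(c-m["t"])@m["R"]; P[d==0]=np.nan; return P
def rect(Q):
    (c,s,a)=cv2.minAreaRect((Q[:,:2]*1000).astype(np.float32)); return np.round(c,1),np.round(s,1),round(a,1),len(Q)
E
python3 - <<'E'
from h import *
for n in("top","scene"):
    p=cv2.imread(f"pics/{n}0.png"); P=cloud(n,np.load(f"pics/{n}0.npy"))
    hsv=cv2.cvtColor(p,cv2.COLOR_BGR2HSV); H,S,V=[hsv[...,i].astype(int) for i in range(3)]
    v,u=np.mgrid[:480,:640]
    R=lambda a,b,c,d:(u>=a)&(u<=b)&(v>=c)&(v<=d)&~np.isnan(P[...,0])
    disp=R(265,405,230,305) if n=="top" else R(250,375,198,280)
    clip=R(125,195,255,320) if n=="top" else R(445,500,210,275)
    z=P[...,2]
    def show(t,M,hull=1):
        Q=P[M]
        if len(Q)<4: print(n,t,len(Q));return
        print(n,t,rect(Q),"med",np.round(np.median(Q,0)*1000,1),"z",np.round(np.percentile(Q[:,2],[2,98])*1000,1))
    show("hoodtop",disp&(z>.09)&(z<.106)&(S<90))
    show("green",disp&(H>45)&(H<80)&(S>120))
    show("greentop",disp&(H>45)&(H<80)&(S>120)&(z>.078))
    show("base",disp&(z>.007)&(z<.018)&(V<60))
    show("yellow",disp&(H>18)&(H<35)&(S>120)&(z>.06))
    red=clip&((H<6)|(H>172))&(S>170)&(V>90)
    show("red",red); show("redtop",red&(z>.095))
    show("foot",clip&(z>.004)&(z<.013)&(H>8)&(V>120))
    show("posts",clip&(z>.066)&(z<.08)&(H>8)&(H<30)&(V>120))
    show("axle",clip&(z>.066)&(z<.082)&(S<60))
p=cv2.imread("pics/top0.png");q=cv2.imread("pics/scene0.png")
a=cv2.resize(p[250:330,115:205],(450,400),interpolation=3);b=cv2.resize(q[205:285,440:510],(350,400),interpolation=3)
cv2.imwrite("pics/c1.png",np.hstack([a,b]))
E
```

```text
top hoodtop (array([500.6, -78.3]), array([109.7,  18.3]), 73.7, 545) med [500.5 -78.   96.9] z [93.4 99.7]
top green (array([ 466. , -195.3]), array([20.7, 39.6]), 72.9, 130) med [ 466.8 -188.9   83.6] z [-1.1 87.5]
top greentop (array([ 467.8, -189.6]), array([ 8.3, 39.4]), 74.0, 89) med [ 467.  -189.2   84.3] z [80.6 87.6]
top base (array([508.3, -74.7]), array([226.8,  38.7]), 74.2, 212) med [519.1 -92.8  10.9] z [ 7.8 14.4]
top yellow (array([ 502.5, -106.5]), array([173. ,   2.3]), 80.3, 5) med [516.  -23.2  86. ] z [69.2 88.7]
top red (array([452.8, 296.3]), array([42.1, 97.3]), 11.3, 432) med [451.2 283.3  79.1] z [ 22.6 103. ]
top redtop (array([454.4, 274.8]), array([27.4, 53.3]), 23.7, 81) med [449.7 293.4 100.5] z [ 95.3 103.9]
top foot (array([459.8, 272.4]), array([ 92.3, 112. ]), 76.0, 513) med [451.6 260.8   7.1] z [ 4.4 10.3]
top posts (array([454.5, 275. ]), array([63.7, 24.4]), 23.9, 171) med [446.5 274.6  72.7] z [66.9 75.9]
top axle (array([454.1, 274.7]), array([62.7,  7.9]), 23.2, 104) med [452.3 274.5  73. ] z [69.  76.8]
scene hoodtop (array([499.1, -76.8]), 
[... 341 characters left out ...]
33.9, 201.9]), 73.8, 1431) med [514.6 -48.   12.4] z [ 7.5 15.7]
scene yellow (array([516.1, -22.4]), array([5.7, 3. ]), 75.1, 21) med [516.9 -22.1  78.6] z [62.  89.3]
scene red (array([407.8, 303.2]), array([ 49.9, 165. ]), 60.5, 264) med [451.4 290.4  84.1] z [  1.8 104.3]
scene redtop (array([455.2, 277.5]), array([27.5, 54. ]), 23.7, 71) med [450.4 295.7 101.1] z [ 95.7 105.1]
scene foot (array([452.2, 276.2]), array([89.4, 61.1]), 23.7, 373) med [476.3 268.4   8.8] z [ 5.3 11.7]
scene posts (array([452.2, 281.4]), array([67.1, 25.4]), 12.7, 91) med [473.8 282.6  74.5] z [69.9 77.7]
scene axle (array([496.6, 272. ]), array([ 48.2, 135.2]), 77.6, 51) med [474.  283.6  74.5] z [67.6 79.9]
```

View pics/c1.png

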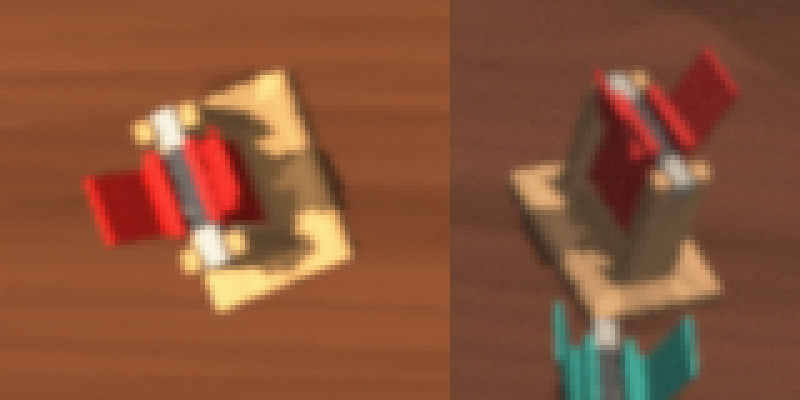

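The fits agree. The hood measures 110×18 mm and gives an axis yaw of 73.8°, with the mouth at (0.5155,-0.0245). The plate top is where it should be. The clip's axle is at (0.4545,0.275) with its x axis at 23.5°, upright and at rest. Next I'll check IK, then push the slide.

```bash
cat >> h.py <<'E'
from scipy.spatial.transform import Rotation as Ro
def down(deg):
    a=np.radians(deg);c,s=np.cos(a),np.sin(a)
    return Ro.from_matrix(np.array([[-s,c,0],[c,s,0],[0,0,-1]])).as_quat() if 0 else Ro.from_matrix(np.column_stack([[-s,c,0],[c,s,0],[0,0,-1]])).as_quat()
O=np.array([.5155,-.0245]);A=np.radians(73.8);FY=np.array([np.cos(A),np.sin(A)]);FX=np.array([FY[1],-FY[0]])
def D(x,y,z): return np.r_[O+x*FX+y*FY,z]
CL=np.array([.4545,.2755])
E
sed -i 's/return .* if 0 else /return /' h.py
python3 - <<'E'
from h import *
for nm,p,angs in(("push",D(0,-.2,.075),(-16.2,163.8)),("clip",np.r_[CL,.1],(113.5,-66.5)),("place",D(0,.03,.15),(-16.2,163.8))):
    for a in angs:
        q=r.solve_ik(p,down(a)); print(nm,a,None if q is None else np.round(q,2))
q=down(-16.2)
command_gripper(0.0,30)
r.reach(D(0,-.205,.22),q)
r.move_straight(D(0,-.205,.075))
s=r.read_state(); print(s["time_s"],s["eef_pos"],s["contact_force"],s["grip_width"])
print(r.move_straight(D(0,-.127,.075),speed=.04,max_force=14))
s=r.read_state();e=s["eef_pos"]; print(s["time_s"],"local",(e[:2]-O)@FX,(e[:2]-O)@FY,s["contact_force"])
r.hold(.3)
p,d=optics.get_image("scene"); cv2.imwrite("pics/s1.png",cv2.resize(p[140:290,220:420,::-1],(800,600),interpolation=3))
E
```

```text
push -16.2 [-0.59  0.54  1.79 -0.    0.81 -0.31]
push 163.8 [-0.59  0.54  1.79 -0.    0.81  2.83]
clip 113.5 [ 0.4   0.53  1.71 -0.    0.91 -1.58]
clip -66.5 [ 0.4   0.53  1.71 -0.    0.91  1.56]
place -16.2 [-0.14  0.45  1.68 -0.    1.01  0.14]
place 163.8 [-0.14  0.45  1.68 -0.    1.01 -3.  ]
4.675 [ 0.45882582 -0.22162317  0.07573326] [ 0.3280185  -0.26103782  1.16228676] 0.0002489904516334608
True
6.3417 local 0.00021046089940559426 -0.13230462554300934 [-1.75672902 -5.1724314   2.75269919]
```

View pics/s1.png

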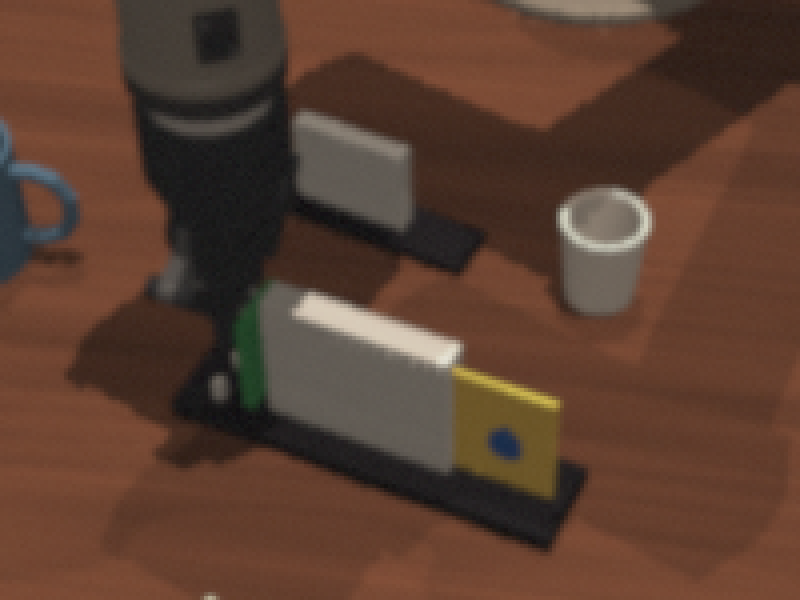

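The card is fed out: its yellow front sits at crop (455–560, 370–495) and the plate is nearly against the hood. I'll press a little further to be sure the slide is home, then retract and measure the card.

```bash
python3 - <<'E'
from h import *
def st():
    s=r.read_state();e=s["eef_pos"]; print(round(s["time_s"],2),"local y",round((e[:2]-O)@FY,4),s["contact_force"].round(1) if hasattr(s["contact_force"],'round') else s["contact_force"])
print(r.move_straight(D(0,-.126,.075),speed=.02,max_force=20)); st(); r.hold(.3); st()
r.move_straight(D(0,-.205,.075),speed=.08); r.move_straight(D(0,-.215,.24),speed=.2)
command_gripper(.085)
g=r.read_state()["grip_width"]
r.reach(np.r_[CL,.22],down(113.5)); st(); print(g)
for n in("top","scene"):
    p,d=optics.get_image(n); P=cloud(n,d); h=cv2.cvtColor(p,cv2.COLOR_RGB2HSV).astype(int)
    v,u=np.mgrid[:480,:640]
    loc=(P[...,:2]-O); lx,ly,z=loc@FX,loc@FY,P[...,2]
    M=(ly>.003)&(ly<.075)&(abs(lx)<.015)&(z>.03)
    T=M&(z>.08)
    for t,m in(("all",M),("top",T)): print(n,t,m.sum(),"lx",np.percentile(lx[m],[2,50,98]).round(4),"ly",np.percentile(ly[m],[1,99]).round(4),"z",np.percentile(z[m],[2,98]).round(4))
    a=np.polyfit(ly[T],lx[T],1);print("slope",a)
E
```

```text
True
6.95 local y -0.1323 [-2.5 -5.7  2.4]
7.25 local y -0.1325 [-3.1 -6.4  2.3]
11.91 local y 0.2705 [-0.1  0.2  1.1]
0.08497853472241165
top all 103 lx [-0.0013 -0.0006  0.0028] ly [0.0033 0.0563] z [0.033  0.0889]
top top 63 lx [-0.001   0.0008  0.0029] ly [0.0037 0.0568] z [0.0819 0.0889]
slope [0.00352174 0.00069441]
scene all 475 lx [-0.002   0.0009  0.003 ] ly [0.0032 0.0577] z [0.0325 0.0888]
scene top 99 lx [-0.003   0.0006  0.0028] ly [0.0031 0.0573] z [0.0804 0.0901]
slope [-0.00263336  0.00040982]
```

The slide was stopped hard twice at the same point, and the card shows about 57 mm, centred to within 1 mm. Now the clip.

```bash
python3 - <<'E'
from h import *
def st(t):
    s=r.read_state(); print(t,round(s["time_s"],2),np.round(s["eef_pos"],4),"F",np.round(s["contact_force"],1),"w",round(s["grip_width"],4),"g",round(float(s["grip_force"]),1))
r.move_straight(np.r_[CL,.100],down(113.5),speed=.12,max_force=15); st("down")
command_gripper(.02,35); st("grip")
r.move_straight(np.r_[CL,.16],speed=.05); st("lift"); r.hold(.4)
st("held")
for n,b in(("scene",(190,290,420,520)),("top",(230,330,100,220))):
    p,d=optics.get_image(n); c=p[b[0]:b[1],b[2]:b[3],::-1]; cv2.imwrite(f"pics/l_{n}.png",cv2.resize(c,(400,400),interpolation=3))
cv2.imwrite("pics/l.png",np.hstack([cv2.imread(f"pics/l_{n}.png") for n in("scene","top")]))
E
```

```text
down 13.16 [0.455  0.2757 0.1007] F [ 1.  -0.5  0.2] w 0.0852 g 0.0
grip 13.71 [0.4559 0.2759 0.1021] F [-0.1 -1.  12.2] w 0.0286 g 34.5
lift 15.06 [0.4543 0.2754 0.1596] F [ 0.3  0.4 -1.2] w 0.0289 g 34.5
held 15.46 [0.4545 0.2755 0.1599] F [ 0.2 -0.9 -0.7] w 0.029 g 34.5
```

View pics/l.png

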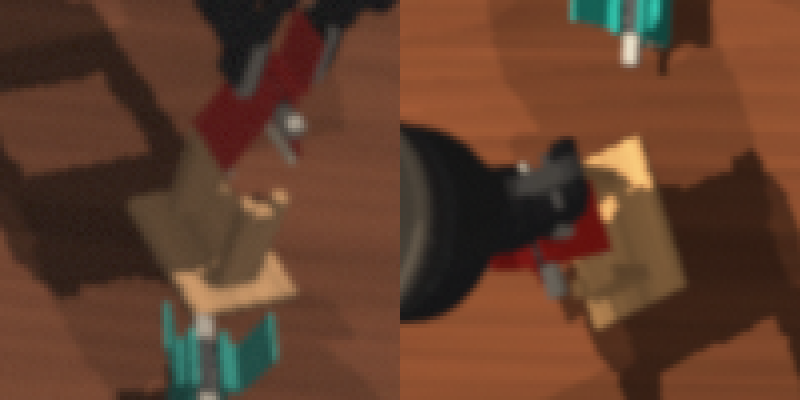

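The clip is lifted and squeezed to 29 mm over the tails, so it is fully open. The axle end shows at crop (292,122). I'll carry it above the card and measure how it sits in the grip.

```bash
python3 - <<'E'
from h import *
r.move_straight(np.r_[CL,.23],speed=.15)
r.reach(D(0,.031,.23),down(-16.2)); r.hold(.3)
s=r.read_state(); e=s["eef_pos"]; print(s["time_s"],"tcp local",(e[:2]-O)@FX,(e[:2]-O)@FY,e[2],s["grip_width"])
pics=[]
for n in("scene","top"):
    p,d=optics.get_image(n); P=cloud(n,d); h=cv2.cvtColor(p,cv2.COLOR_RGB2HSV).astype(int)
    loc=P[...,:2]-O; lx,ly,z=loc@FX,loc@FY,P[...,2]
    box=(abs(lx)<.05)&(ly>-.03)&(ly<.09)&(z>.12)&(z<.27)
    red=box&((h[...,0]<8)|(h[...,0]>172))&(h[...,1]>120)
    ax=box&(h[...,1]<70)&(abs(ly-.031)>.019)&(abs(ly-.031)<.045)&(z<.21)&(h[...,2]>60)
    for t,m in(("red",red),("ax",ax)):
        if m.sum()<3: print(n,t,m.sum());continue
        print(n,t,m.sum(),*[(k,np.percentile(a[m],[2,50,98]).round(4)) for k,a in(("x",lx),("y",ly),("z",z))])
    if red.sum()>20:
        g=np.c_[ly[red],z[red],np.ones(red.sum())]; print("plane lx=a*ly+b*z",np.linalg.lstsq(g,lx[red],rcond=None)[0].round(3))
        v,u=np.nonzero(red); b=[int(v.mean())-45,int(u.mean())-45]
        pics.append(cv2.resize(p[max(b[0],0):b[0]+90,b[1]:b[1]+90,::-1],(400,400),interpolation=3)); print(n,"crop origin",b)
cv2.imwrite("pics/o.png",np.hstack(pics))
E
```

```text
18.0 tcp local -0.00011477132804185546 0.03136866718384765 0.23000572703300337 0.028504317760180965
scene red 519 ('x', array([-0.0177,  0.0095,  0.0187])) ('y', array([0.0159, 0.0392, 0.0503])) ('z', array([0.1613, 0.186 , 0.2373]))
scene ax 82 ('x', array([-0.0124, -0.0007,  0.0023])) ('y', array([0.0019, 0.0527, 0.0643])) ('z', array([0.1815, 0.2009, 0.2044]))
plane lx=a*ly+b*z [-0.088 -0.354  0.076]
scene crop origin [157, 304]
top red 0
top ax 0
```

View pics/o.png

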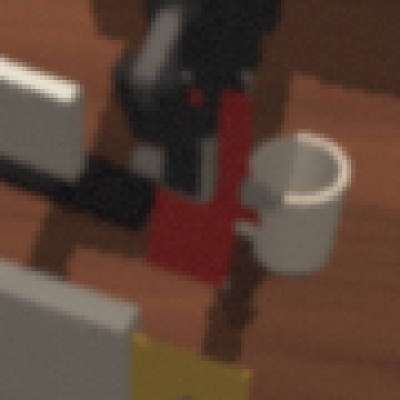

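The clip is upright and centred. Its axle is 30 mm below the TCP, it spans local y from 0.016 to 0.050, and the lips are about 72 mm below the TCP. Now I'll lower it over the card.

```bash
python3 - <<'E'
from h import *
q=down(-16.2)
r.move_straight(D(.0005,.029,.23),q,speed=.1)
print(r.move_straight(D(.0005,.029,.1455),q,speed=.06,max_force=6)); r.hold(.6)
s=r.read_state(); e=s["eef_pos"]; print(s["time_s"],"tcp local",(e[:2]-O)@FX,(e[:2]-O)@FY,e[2],s["grip_width"],s["grip_force"],s["contact_force"])
p,d=optics.get_image("scene"); P=cloud("scene",d); h=cv2.cvtColor(p,cv2.COLOR_RGB2HSV).astype(int)
loc=P[...,:2]-O; lx,ly,z=loc@FX,loc@FY,P[...,2]
box=(abs(lx)<.03)&(ly>-.03)&(ly<.09)
for t,m in(("red",box&((h[...,0]<8)|(h[...,0]>172))&(h[...,1]>120)&(z>.05)),("yel",box&(h[...,0]>20)&(h[...,0]<35)&(h[...,1]>120)&(z>.02))):
    print(t,m.sum(),*[(k,np.percentile(a[m],[2,50,98]).round(4)) for k,a in(("x",lx),("y",ly),("z",z))])
a=p[170:270,280:380,::-1]; p2,_=optics.get_image("top")
cv2.imwrite("pics/f.png",np.hstack([cv2.resize(x,(400,400),interpolation=3) for x in(a,p2[220:310,270:360,::-1])]))
E
```

```text
False
20.5083 tcp local 0.0004971271665003491 0.028991346201306417 0.14550129601552209 0.028752456564434585 34.54864203929901 [ 0.41915006  0.7178363  -1.27735353]
red 409 ('x', array([-0.0162,  0.0104,  0.0197])) ('y', array([0.0149, 0.0373, 0.0474])) ('z', array([0.0771, 0.1037, 0.1541]))
yel 36 ('x', array([-0.0014,  0.0009,  0.0023])) ('y', array([0.0062, 0.0436, 0.0552])) ('z', array([0.0213, 0.0378, 0.0812]))
```

View pics/f.png

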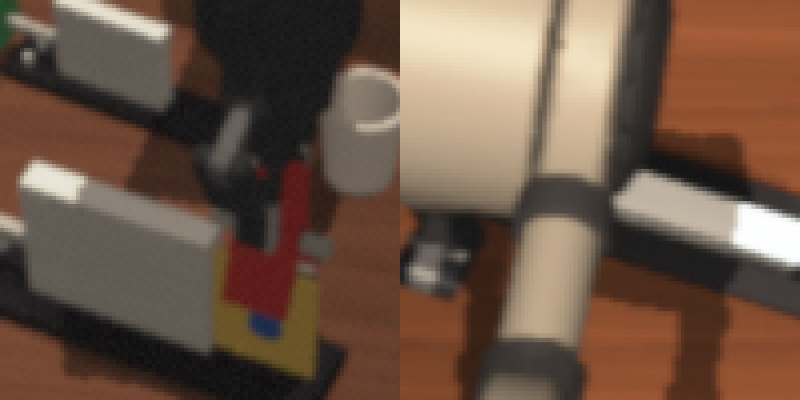

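The clip is astride the card, with the near jaw at crop (225–300, 240–320) in front of it. The card stands upright and no contact force shows. Handing in.

```bash
python3 -c "
from workcell import r
print(r.finish_job())"
```

```text
the job is handed in; nothing more can be done
None
```

I handed the job in at about 20.5 s of robot time: the slide was pushed home, the card stands fed out about 57 mm, and the clip is held open astride its top edge with no contact showing; `finish_job` gave no verdict.

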